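# Open the beam shutter onto the power-meter head

### The job

Take a power reading at the small laser set-up, with light pushes of the fingertips only, gripping nothing. First push the power-meter head along its rail until its carrier rests against the stop block, so that it stands in the beam line; only then press the long end of the shutter lever fully down, so that its short end raises the heavy shutter flap off the aperture, and finish while still holding the lever down. Do not touch the flap itself, do not lift the meter head, and leave the loose things lying about where they are.

Things in the scene. Friction and masses are not known exactly. Their poses are not given: they have to be found in the camera images.
- board: grey anodised breadboard, 215 x 250 x 12 mm, fixed on the desk, level; carries the set-up. Origin on the desk surface; +x = beam direction (roughly away from the robot), +y left, z up. Board coordinates (mm) below are in this frame. It covers x -118 to 97, y -125 to 125. The rail on it: dark flat bar 34 wide along y at x 55, from y -122 to 121, its top at z 22
- aperture (a point): 14 mm hole in the upright dark steel aperture plate, where the beam passes, on its front face: board (-3, 55, 75). Plate: 6 mm thick at board x 0, y -44 to 88, top at z 100
- collimator (a point): centre of the beam source, a 25 mm steel tube in a square black ring mount on a post, fixed: board (-75, 55, 75). It takes up x -121 to -43, y 28 to 76, up to z 95
- rail_stop (a point): middle of the right-hand face of the stop block, a black block fixed on the rail's left end, 50 (x) x 18 (y) mm, top at z 38: board (55, 100, 30). The carrier's left face is to rest against it
- meter_head: power-meter head, loose, 0.4 to 0.65 kg: square finned aluminium block 48 x 48 mm, 28 thick (x), on a black carrier that straddles the rail and slides easily on it. Origin: centre of the carrier's underside on the rail top (z 22). Carrier 54 (x) x 90 (y) x 22 high; block centre 53 above the origin, top 77. Axes as the board's. Starts at board y -75 to -25; y is 55 at the stop
- push_face (a point): middle of the right-hand (-y) side face, 28 wide and 48 high (board z 51 to 99), of the finned block: board z 75, 24 mm to -y of the head's origin. Push this face towards +y, to the left; about 1 to 2 N move it, and it does not tip if pushed gently. The carrier reaches 21 mm farther right below it, its top at z 44
- lever: aluminium shutter lever on a pivot before the aperture plate. Origin on the pivot, board (-30, -29, 58). Turns about the board's x axis. At rest its axes are the board's; pressed, the body tilts by up to 0.42 rad to its stop. The short arm, 48 mm to +y, has a roller under the flap's arm; the long arm, 110 mm to -y, has the press pad. It comes back up by the flap's weight if let go
- lever_pad (a point): centre of the top of the black round press pad, 30 mm across, at the free end of the lever's long arm, board (-30, -138, 87) at rest, (-30, -140, 41) fully down. 4 to 7 N hold it down. Nothing stands beside or above it
- flap: shutter flap, 0.4 to 0.65 kg: steel disc on an arm, hanging in front of the aperture. Origin on its hinge, board (-12, -11, 75). At rest its axes are the board's; raised, it turns about the board's x axis, tilting about 0.8 rad with the lever fully down. Falls shut by its weight. Not to be touched
- flap_disc (a point): on the axis of the flap's steel disc (48 mm across, 26 thick), 66 mm to +y of the flap's hinge; on the beam line when shut
- hex_key: small steel hex key, 26 x 72 x 4 mm, lying loose on the board's front right part; a bystander
- case: small clear open plastic case, 26 x 52 x 16 mm, lying loose on the front of the board; a bystander
- level: small bubble level, clear block with a green vial, 15 x 36 x 15 mm, lying loose on the desk left of the board; a bystander
- torch: black torch, 25 mm across and 93 tall, standing loose on the desk left of the board; a bystander
There are look-alikes about, which are no part of the job. Leave any orange look-alike of the meter_head alone.

How it is judged:
By the outcome, as a careful person would: the job done as asked, in the order asked, and still so for the second after the job is handed in, while the arm keeps its last pose, push and grip.
It also fails if it takes over 45 s, if anything falls off the work surface, if the arm or the gripper's body presses on something with over 40 N, if the wrist force passes 120 N, or if a joint passes its speed limit or range.

### The arm

A 6-joint arm with a two-finger parallel gripper is mounted at the origin on a cart in front of the work surface, level with it; the furniture and walls round the work are solid. World frame = base frame: x ahead of the robot, y to its left, z up, the work surface at z = 0. Lengths are in m, angles in rad, forces in N, time in s.
With the tool pointing down it reaches from about 0.425 to 0.95 m from the base axis. Payload 3.5 kg.
Tool frame: the origin (TCP) lies at the very end of the fingers, on their centre line; the grasp point (between the pads) lies 19 mm behind it; z points along the fingers, y is the line along which they close (so a half turn about z gives the same grasp; the last joint's range is limited). The gripper opens to 85 mm and grips with 20 to 120 N. Pads are 22 mm wide; open, the fingers measure 114 mm over their backs; the gripper's body (76 mm by 85 mm) begins 54 mm behind the grasp point. The pads swing forward as they close: fully open they stand 13 mm farther back than shut.
Start: joints at [-1.349, 0.286, 1.577, -0, 1.279, -0.15], TCP at [0.245, -0.629, 0.231] pointing down, gripper open.
Joint ranges: [-2.77, 2.77], [-0.9, 2.22], [0.21, 2.48], [-1.53, 4.67], [0.24, 2.81], [-2.84, 2.84]. Speed limits (rad/s): [2.79, 2.79, 3.14, 3.14, 3.14, 3.14].

### API

Orientations are given as a unit quaternion [x, y, z, w].
In Python, from plant import ctrl gives the robot as it stands.
- The arm moves only by the tool carry_out, never from a script. Its argument "deltas" is one flat list of numbers, 6 for each row, row after row: the shift along the tool's x, y, z in m, then the turn, a rotation vector about the tool's x, y, z in rad. A call has 1 to 5 rows; each row is the pose to reach, as a shift and turn from the pose commanded when the call began, along the tool's axes at that moment; what a row does not reach only later rows make up. A row lasts 1/8 s, in which the tool goes at most 62.5 mm and 10.7 degrees, less where a joint would pass 70% of its speed; a pose out of reach is approached as far as the arm can. A call with a gripper value outside its range is refused whole. "grip" is the opening in per cent of the stroke, from 0 (shut) to 100 (fully open), set as the call begins (left out, the last holds). The fingers move at their own pace and stop on an object; "grip_force" is the grip in N (left out, the last holds). Time passes only in rows, so rows that repeat a pose let the fingers close. It gives the time, the measured TCP pose, the force, the opening and the grip force at its end, in the units of the state.
- ctrl.get_state(): the state, without advancing time (a new reading comes with each control period).
- ctrl.read_camera(name): name is "side" or "top"; returns (picture, depth): 384x512x3 uint8, red, green, blue; 384x512 float32, m along the optical axis (not along the pixel's ray), 0 where there is no reading.
- ctrl.camera_model(name): a dict with "intrinsics" (3x3 intrinsics, pixels), "extrinsics" (4x4, takes a point from world to camera coordinates). Camera axes: x right, y down, z forward; pixel columns grow to the right and rows downward; lengths in m; the calibration is good to about 2 mm. A picture is of the moment at which its call begins. camera_model takes no time and is no camera call.
- ctrl.sign_off(): hands the job in; it is judged then, once.
Trained networks look in the newest picture that a camera, given by its name, has taken for a name from the list of things; names that differ only in an ending like _2 or _b are one class to them, and where a whole thing is asked for, a point or a joint stands for the part that bears it (a point fixed in the world has none). Each returns a list of dicts, best first, with "score" (0 to 1); they miss things now and then, are a little off and sometimes report something else, mostly with a low value. They report only what shows in the picture. A call takes as long as a camera call. They do not tell look-alikes from the thing itself.
- ctrl.find_in(camera, query): "uv" ([column, row] in pixels, amid what is visible of it).
The state is a dict: "time": time; "qpos": joint angles; "dq": joint speeds; "joint_efforts": joint torques, N m; "eef_pos": TCP position; "tcp_rot": TCP orientation; "contact_force": force on the tool from outside, world axes, zero at the start; "wrist_torque": the same for the moment, N m; "opening": opening from 0.0 (shut) to 1.0 (fully open); "finger_force": force on a finger pad.
Only numpy, scipy, OpenCV 4.12 (cv2) and the standard library are available. Lean on these libraries where they do the work, as an engineer would, in place of code of your own. Each camera call takes 0.05 s, during which the arm holds its last target. There are 200 camera calls.

## Working session

There is one attempt and no reset: what is moved stays moved. The work goes in short steps, Python scripts to look and compute and a tool call to move; the robot and the scene stay as the last step left them, time stands still between calls to the robot, and variables do not carry over. Pictures are saved under pics/ and viewed, at most 10 in all, crops included, and the job is handed in when it is done.

Besides the shell and the picture viewer there is one more tool, called after "Emit:" by a JSON object that holds its "name" and its "arguments". carry_out: Moves the arm, as the interface text tells. Its arguments: {"type":"object","properties":{"deltas":{"type":"array"},"grip":{"type":"number"},"grip_force":{"type":"number"}},"required":["deltas"]}

```bash
mkdir -p pics; cat > h.py <<'E'
import numpy as np, cv2
from plant import ctrl
def cam(n):
    m=ctrl.camera_model(n); return np.array(m["intrinsics"]),np.array(m["extrinsics"])
def w(n,uv,d):
    K,E=cam(n); p=np.linalg.inv(K)@[uv[0],uv[1],1]*d
    return (np.linalg.inv(E)@[*p,1])[:3]
def px(n,P):
    K,E=cam(n); c=(E@[*P,1])[:3]; q=K@c; return q[:2]/q[2]
E
python3 - <<'E'
from h import *
ims={}
for n in("side","top"):
    im,d=ctrl.read_camera(n); ims[n]=im; np.save(f"{n}.npy",d); cv2.imwrite(f"pics/{n}0.png",im[...,::-1])
    K,E=cam(n); print(n,np.linalg.inv(E)[:3].round(3).tolist(),K[0,0])
    for q in("meter_head","lever_pad","flap","collimator","rail_stop","board","lever","push_face","aperture","hex_key","case"):
        for r in ctrl.find_in(n,q)[:3]:
            u,v=map(int,np.round(r["uv"])); z=d[min(v,383),min(u,511)]
            print(q,round(r["score"],2),(u,v),w(n,(u,v),z).round(3).tolist() if z>0 else None)
s=ctrl.get_state(); print(s)
E
```

```text
side [[-0.965, -0.179, 0.193, 0.374], [-0.264, 0.655, -0.708, 0.515], [0.0, -0.734, -0.679, 0.676]] 409.1721974111772
meter_head 0.97 (258, 177) [0.558, -0.175, 0.062]
meter_head 0.58 (237, 146) [0.654, -0.319, 0.029]
lever_pad 0.58 (301, 165) [0.48, -0.322, -0.001]
flap 0.88 (285, 197) [0.478, -0.092, 0.095]
collimator 0.73 (286, 214) [0.478, -0.125, 0.011]
rail_stop 0.97 (287, 214) [0.476, -0.126, 0.011]
board 0.59 (289, 212) [0.473, -0.132, 0.013]
lever 0.58 (299, 161) [0.476, -0.246, 0.072]
push_face 0.89 (236, 139) [0.661, -0.334, 0.04]
push_face 0.63 (262, 179) [0.548, -0.176, 0.057]
aperture 0.74 (287, 215) [0.476, -0.123, 0.011]
case 0.58 (316, 196) [0.422, -0.201, 0.012]
top [[-0.005, -0.982, 0.187, 0.411], [-1.0, 0.008, 0.013, -0.114], [-0.014, -0.187, -0.982, 0.934]] 366.1338509173218
meter_head 0.86 (345, 159) [0.643, -0.339, 0.06]
meter_head 0.85 (287, 194) [0.551, -0.191, 0.098]
lever_pad 0.8 (305, 228) [0.474, -0.233, 0.071]
flap 0.84 (256, 223) [0.485, -0.119, 0.09]
collimator 0.89 (263, 228) [0.476, -0.135, 0.058]
collimator 0.16 (190, 147) [0.671, 0.04, 0.083]
rail_
[... 486 characters left out ...]
rray([-1.34905561e+00,  2.86314472e-01,  1.57670161e+00,  3.63619195e-05,
        1.27863288e+00, -1.50031156e-01]), 'dq': array([-1.46326589e-03, -5.34472388e-05,  4.10077107e-04, -2.08632957e-03,
       -1.85886285e-03,  1.17550137e-03]), 'joint_efforts': array([ 1.20997323e-03, -4.05958736e+01, -2.92937350e+01, -4.26732254e-05,
        4.59209386e-04, -1.79554398e-06]), 'eef_pos': array([ 0.24521646, -0.62885985,  0.23131434]), 'tcp_rot': array([ 9.82773867e-01,  1.84812134e-01,  1.63900290e-05, -2.87572144e-05]), 'contact_force': array([0.52768781, 0.59951037, 0.43827122]), 'wrist_torque': array([ 0.01414834, -0.00899136,  0.02484178]), 'finger_force': 0.0, 'opening': 0.9965636716585775}
```

```bash
python3 - <<'E'
import cv2
t=cv2.imread("pics/top0.png");s=cv2.imread("pics/side0.png")
cv2.imwrite("pics/tc.png",cv2.resize(t[110:300,150:390],None,fx=3.1,fy=3.1,interpolation=2))
cv2.imwrite("pics/sc.png",cv2.resize(s[100:300,160:400],None,fx=3,fy=3,interpolation=2))
E
```

```text
(no output)
```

View pics/tc.png

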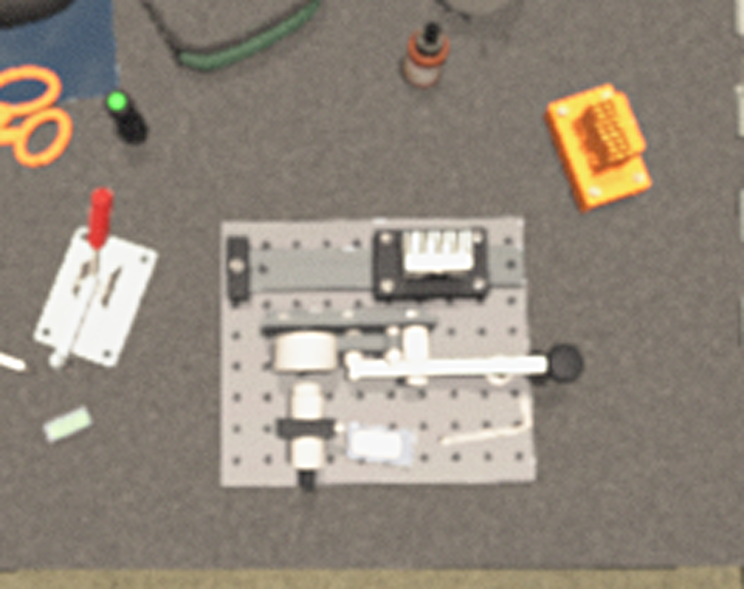

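View pics/sc.png

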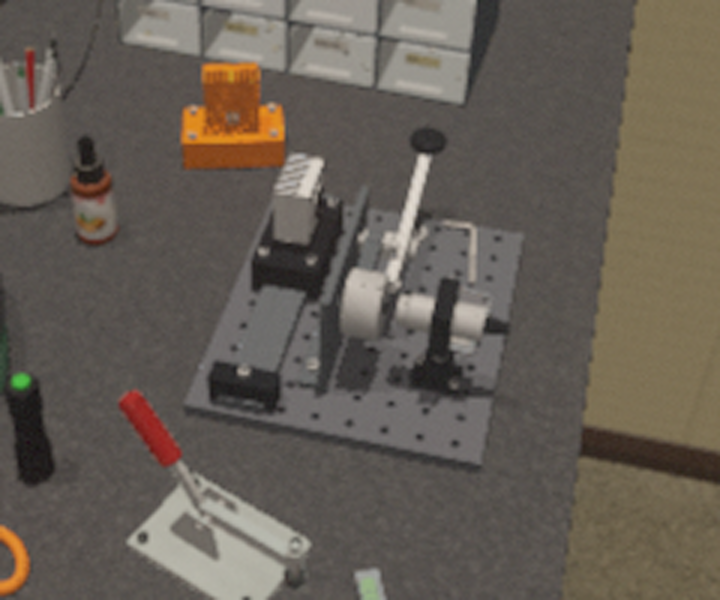

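In the top view the silver head on the rail is at about (292,191), the pad at (332,227), and the flap disc at (249,223). There are two candidates for the meter head. The orange one at (343,157), off the board, is the look-alike. The silver finned one on the rail fits the description, and the enlarged crop confirms it.

```bash
cat >> h.py <<'E'
def ray(n,uv,z):
    a=w(n,uv,.3);b=w(n,uv,1.); return a+(b-a)*(z-a[2])/(b[2]-a[2])
E
python3 - <<'E'
from h import *
c=lambda u,v:(150+u/3.1,110+v/3.1)
sc=lambda u,v:(160+u/3,100+v/3)
B=np.array([[97,125,12],[97,-125,12],[-118,125,12],[-118,-125,12],[-30,-138,87],[55,91,38],[-12-0,55,99]])/1000
U=[c(222,219),c(523,217),c(220,485),c(535,483),c(566,363),None,None]
pts=[(B[i],ray("top",U[i],B[i,2])) for i in range(5)]
S=[((97,125,12),sc(188,408)),((-118,125,12),sc(480,465)),((-118,-125,12),sc(522,233)),((-30,-138,87),sc(429,140))]
for b,u in S: pts.append((np.array(b)/1000,ray("side",u,b[2]/1000)))
A=np.array([p[0][:2] for p in pts]);W=np.array([p[1][:2] for p in pts])
a0,w0=A.mean(0),W.mean(0);H=(A-a0).T@(W-w0);th=np.arctan2(H[0,1]-H[1,0],H[0,0]+H[1,1])
R=np.array([[np.cos(th),-np.sin(th)],[np.sin(th),np.cos(th)]]);t=w0-R@a0
print("th",th,"t",t);print(((A@R.T+t-W)*1000).round(1))
np.savez("board.npz",R=R,t=t)
# head: block top at z 99; find depth points z>.085 in the block region
d=np.load("top.npy");K,E=cam("top")
v,u=np.mgrid[0:384,0:512];P=np.stack([(u-K[0,2])/K[0,0]*d,(v-K[1,2])/K[1,1]*d,d,np.ones_like(d)],-1)@np.linalg.inv(E).T
P=P[...,:3][d>0];bx=(P[:,:2]-t)@R
for nm,x0,x1,y0,y1,z0,z1 in [("block",30,80,-122,0,85,110),("carrier",25,85,-130,0,36,52),("board",-110,20,-120,120,5,17),("pad",-60,0,-160,-118,60,110),("plate",-8,8,-60,100,90,110),("stop",20,85,80,115,33,45)]:
    m=(bx[:,0]>x0/1e3)&(bx[:,0]<x1/1e3)&(bx[:,1]>y0/1e3)&(bx[:,1]<y1/1e3)&(P[:,2]>z0/1e3)&(P[:,2]<z1/1e3)
    print(nm,m.sum(),(np.percentile(bx[m],[2,50,98],axis=0)*1000).round(1).tolist(),(np.median(P[m,2])*1000).round(1))
for nm,b in dict(pad=(-30,-138),padd=(-30,-140),head=(55,-31)).items(): print(nm,R@np.array(b)/1000+t)
E
```

```text
th 0.008213745445175358 t [ 0.50389585 -0.15364128]
[[-1.5  3.6]
 [ 0.8  2.9]
 [-0.7  2.1]
 [ 1.   1.9]
 [ 0.2  2.6]
 [ 4.6 -3.3]
 [-1.5 -1.2]
 [-3.1 -0.7]
 [ 0.2 -8. ]]
block 207 [[40.1, -70.5], [49.7, -47.2], [68.0, -24.2]] 97.2
carrier 497 [[28.4, -91.8], [47.6, -41.8], [81.3, -3.6]] 42.9
board 3526 [[-108.3, -116.7], [-57.4, -17.0], [17.6, 115.5]] 11.0
pad 151 [[-43.3, -153.4], [-29.8, -138.1], [-15.9, -119.1]] 84.5
plate 186 [[-7.5, -42.9], [2.6, 24.6], [6.0, 83.0]] 98.5
stop 136 [[31.6, 98.3], [53.9, 105.7], [77.8, 113.4]] 37.3
pad [ 0.47503035 -0.29188304]
padd [ 0.47504678 -0.29388297]
head [ 0.55914862 -0.18418849]
```

Emit:
{"name": "carry_out", "arguments": {"deltas": [0.0425, -0.0225, 0, 0, 0, 0.0744, 0.085, -0.045, 0, 0, 0, 0.1488, 0.1275, -0.0675, 0, 0, 0, 0.2232, 0.17, -0.09, 0, 0, 0, 0.2976, 0.2125, -0.1125, 0, 0, 0, 0.372], "grip": 0}}

```text
time: 1.82
eef_pos: [0.4033, -0.4456, 0.2315]
tcp_rot: [1.0, -0.001, 0.0, 0.0]
contact_force: [0.5, 0.3, 0.3]
opening: 0.002
finger_force: 0.0
```

Emit:
{"name": "carry_out", "arguments": {"deltas": [0.04, -0.046, 0, 0, 0, 0, 0.08, -0.092, 0, 0, 0, 0, 0.12, -0.138, 0.02, 0, 0, 0, 0.156, -0.182, 0.06, 0, 0, 0, 0.156, -0.183, 0.1, 0, 0, 0]}}

```text
time: 2.45
eef_pos: [0.5611, -0.2615, 0.1319]
tcp_rot: [1.0, 0.002, 0.002, 0.001]
contact_force: [-0.1, 0.2, -0.5]
opening: -0.001
finger_force: 0.0
```

Emit:
{"name": "carry_out", "arguments": {"deltas": [0, 0, 0.03, 0, 0, 0, 0, 0, 0.05, 0, 0, 0, 0, 0, 0.065, 0, 0, 0, 0, 0, 0.065, 0, 0, 0]}}

```text
time: 2.95
eef_pos: [0.5579, -0.264, 0.0656]
tcp_rot: [1.0, -0.0, -0.001, -0.0]
contact_force: [-0.1, 1.0, -0.4]
opening: -0.003
finger_force: 0.0
```

```bash
python3 - <<'E'
from h import *
im,d=ctrl.read_camera("side"); cv2.imwrite("pics/s1.png",cv2.resize(im[80:300,140:400],None,fx=2.7,fy=2.7)[...,::-1])
s=ctrl.get_state();print(s["time"],s["eef_pos"],s["tcp_rot"],s["contact_force"],s["qpos"])
E
```

```text
3.0 [ 0.55857046 -0.26441876  0.06674517] [ 9.99999878e-01 -3.95658398e-04  2.47411473e-04  1.61344784e-04] [-0.27940514 -0.10558946  0.41896496] [-6.06140437e-01  3.44091308e-01  1.82893641e+00  1.99862900e-05
  9.67974419e-01  9.65435880e-01]
```

View pics/s1.png

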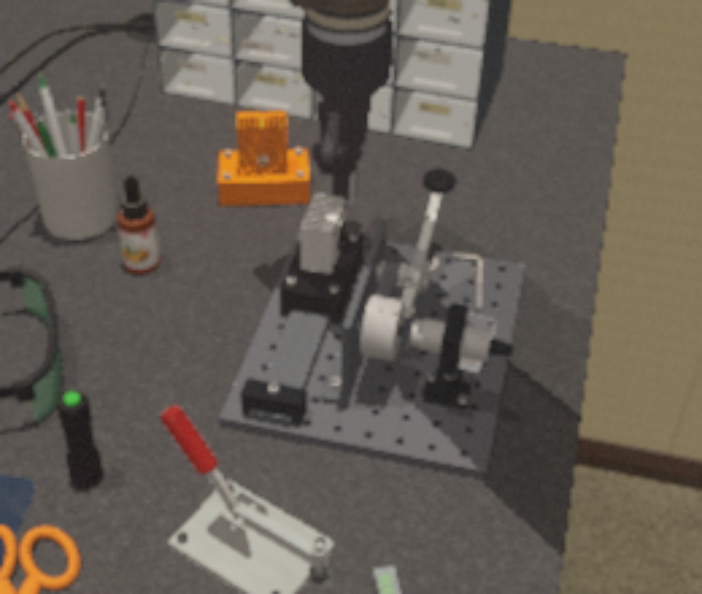

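The closed fingers stand right of the silver block, which is at about (320,235) in the crop, with nothing touched yet. Pushing left now.

Emit:
{"name": "carry_out", "arguments": {"deltas": [0, -0.008, 0, 0, 0, 0, 0, -0.016, 0, 0, 0, 0, 0, -0.023, 0, 0, 0, 0, 0, -0.029, 0, 0, 0, 0, 0, -0.035, 0, 0, 0, 0]}}

```text
time: 3.62
eef_pos: [0.5587, -0.2291, 0.0668]
tcp_rot: [1.0, 0.0, 0.0, 0.001]
contact_force: [-1.0, -1.8, 0.2]
opening: 0.002
finger_force: 1.2
```

Emit:
{"name": "carry_out", "arguments": {"deltas": [0, -0.007, 0, 0, 0, 0, 0, -0.014, 0, 0, 0, 0, 0, -0.021, 0, 0, 0, 0, 0, -0.028, 0, 0, 0, 0, 0, -0.035, 0, 0, 0, 0]}}

```text
time: 4.25
eef_pos: [0.5586, -0.1936, 0.0666]
tcp_rot: [1.0, -0.0, 0.0, 0.0]
contact_force: [0.3, -2.6, 2.9]
opening: -0.004
finger_force: 1.5
```

Emit:
{"name": "carry_out", "arguments": {"deltas": [0, -0.007, 0, 0, 0, 0, 0, -0.014, 0, 0, 0, 0, 0, -0.021, 0, 0, 0, 0, 0, -0.028, 0, 0, 0, 0, 0, -0.035, 0, 0, 0, 0]}}

```text
time: 4.88
eef_pos: [0.5584, -0.1584, 0.0663]
tcp_rot: [1.0, -0.0, -0.0, 0.0]
contact_force: [0.5, -3.3, 1.7]
opening: 0.0
finger_force: 1.6
```

Emit:
{"name": "carry_out", "arguments": {"deltas": [0, -0.005, 0, 0, 0, 0, 0, -0.009, 0, 0, 0, 0, 0, -0.012, 0, 0, 0, 0, 0, -0.014, 0, 0, 0, 0, 0, -0.016, 0, 0, 0, 0]}}

```text
time: 5.5
eef_pos: [0.5583, -0.1428, 0.0662]
tcp_rot: [1.0, -0.0, -0.0, -0.0]
contact_force: [-0.1, -3.1, 0.6]
opening: -0.003
finger_force: 1.4
```

```bash
cat > chk.py <<'E'
from h import *
import sys
b=np.load("board.npz");R,t=b["R"],b["t"]
im,d=ctrl.read_camera("top");K,E=cam("top")
cv2.imwrite("pics/%s.png"%sys.argv[1],cv2.resize(im[130:290,200:380],None,fx=3.5,fy=3.5,interpolation=2)[...,::-1])
v,u=np.mgrid[0:384,0:512];P=np.stack([(u-K[0,2])/K[0,0]*d,(v-K[1,2])/K[1,1]*d,d,np.ones_like(d)],-1)@np.linalg.inv(E).T
P=P[...,:3][d>0];bx=(P[:,:2]-t)@R*1e3
for nm,z0,z1 in[("carrier",40,48),("stop",34,39.5),("block",90,104)]:
    m=(bx[:,0]>30)&(bx[:,0]<82)&(bx[:,1]>-130)&(bx[:,1]<118)&(P[:,2]>z0/1e3)&(P[:,2]<z1/1e3)
    if m.any(): print(nm,m.sum(),np.percentile(bx[m,1],[2,50,98]).round(1))
s=ctrl.get_state();print(s["time"],s["eef_pos"],s["contact_force"])
E
python3 chk.py t2
```

```text
5.55 [ 0.55830768 -0.14251964  0.06618913] [ 0.17376519 -2.34846318  2.53035202]
```

Emit:
{"name": "carry_out", "arguments": {"deltas": [0, -0.001, 0, 0, 0, 0, 0, -0.002, 0, 0, 0, 0, 0, -0.003, 0, 0, 0, 0, 0, -0.004, 0, 0, 0, 0, 0, -0.004, 0, 0, 0, 0]}}

```text
time: 6.18
eef_pos: [0.5583, -0.1387, 0.0662]
tcp_rot: [1.0, -0.0, -0.0, -0.0]
contact_force: [-0.1, -2.2, 0.6]
opening: -0.002
finger_force: 1.0
```

Emit:
{"name": "carry_out", "arguments": {"deltas": [0, -0.001, 0, 0, 0, 0, 0, -0.002, 0, 0, 0, 0, 0, -0.002, 0, 0, 0, 0]}}

```text
time: 6.55
eef_pos: [0.5583, -0.1366, 0.0662]
tcp_rot: [1.0, -0.0, -0.0, -0.0]
contact_force: [0.3, -1.2, 0.4]
opening: 0.002
finger_force: 1.0
```

Emit:
{"name": "carry_out", "arguments": {"deltas": [0, -0.001, 0, 0, 0, 0, 0, -0.001, 0, 0, 0, 0, 0, -0.002, 0, 0, 0, 0, 0, -0.002, 0, 0, 0, 0]}}

```text
time: 7.05
eef_pos: [0.5589, -0.1356, 0.0667]
tcp_rot: [1.0, -0.0, 0.001, 0.001]
contact_force: [0.7, -4.8, 0.4]
opening: -0.001
finger_force: 2.6
```

```bash
python3 - <<'E'
from h import *
im,d=ctrl.read_camera("side"); cv2.imwrite("pics/s2.png",cv2.resize(im[130:260,200:330],None,fx=4.5,fy=4.5,interpolation=2)[...,::-1])
E
```

```text
(no output)
```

View pics/s2.png

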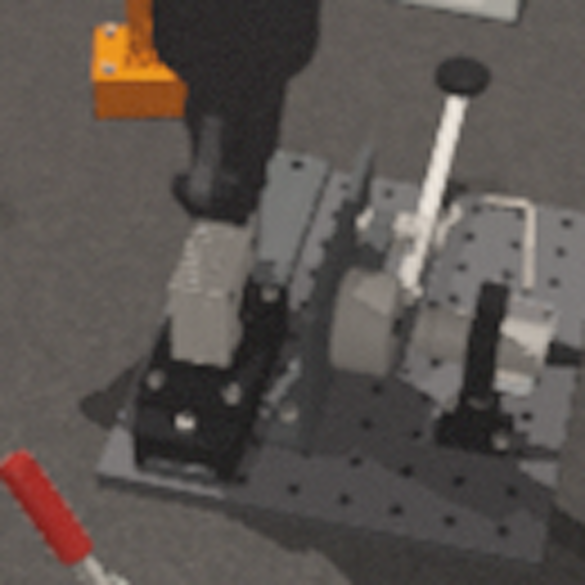

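The carrier at about (200,400) meets the stop block at (185,440), and the force is rising. One more small push to be sure, then back away.

Emit:
{"name": "carry_out", "arguments": {"deltas": [0, -0.001, 0, 0, 0, 0, 0, -0.001, 0, 0, 0, 0]}}

```text
time: 7.35
eef_pos: [0.559, -0.1353, 0.0671]
tcp_rot: [1.0, 0.0, 0.001, 0.001]
contact_force: [0.4, -6.8, 0.4]
opening: 0.002
finger_force: 3.4
```

Emit:
{"name": "carry_out", "arguments": {"deltas": [0, 0.003, 0, 0, 0, 0, 0, 0.01, 0, 0, 0, 0, 0, 0.03, 0, 0, 0, 0, 0, 0.06, -0.02, 0, 0, 0, 0, 0.1, -0.06, 0, 0, 0]}}

```text
time: 7.98
eef_pos: [0.5567, -0.234, 0.1244]
tcp_rot: [1.0, 0.0, -0.002, -0.002]
contact_force: [1.2, -0.8, -0.1]
opening: -0.002
finger_force: 0.0
```

Emit:
{"name": "carry_out", "arguments": {"deltas": [0, 0.03, -0.04, 0, 0, 0, -0.02, 0.055, -0.05, 0, 0, 0, -0.05, 0.062, -0.05, 0, 0, 0, -0.083, 0.062, -0.05, 0, 0, 0, -0.083, 0.062, -0.05, 0, 0, 0]}}

```text
time: 8.6
eef_pos: [0.4736, -0.2965, 0.1759]
tcp_rot: [1.0, -0.001, -0.0, -0.001]
contact_force: [-0.7, 0.0, 0.1]
opening: -0.004
finger_force: 0.0
```

```bash
python3 chk.py t3
```

```text
carrier 479 [  9.1  50.9 105.5]
stop 142 [ 41.5 105.9 115.9]
block 179 [29.3 52.7 75.8]
8.65 [ 0.47469531 -0.29656854  0.17628907] [-0.64558678  0.89097072 -0.13734616]
```

View pics/t3.png

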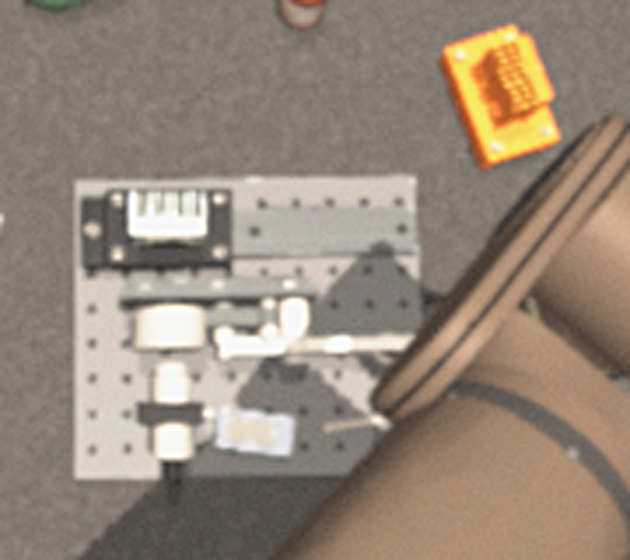

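The head at (165,225) rests against the stop at (93,230), in line with the collimator. The tool is above the pad. Pressing down now.

Emit:
{"name": "carry_out", "arguments": {"deltas": [0, 0, 0.03, 0, 0, 0, 0, 0, 0.06, 0, 0, 0, 0, 0, 0.078, 0, 0, 0, 0, 0, 0.084, 0, 0, 0, 0, 0, 0.09, 0, 0, 0]}}

```text
time: 9.28
eef_pos: [0.4762, -0.2964, 0.0869]
tcp_rot: [1.0, 0.0, 0.001, 0.001]
contact_force: [0.3, 0.9, 3.0]
opening: -0.002
finger_force: 2.2
```

Emit:
{"name": "carry_out", "arguments": {"deltas": [0, 0, 0.006, 0, 0, 0, 0, 0, 0.012, 0, 0, 0, 0, 0, 0.018, 0, 0, 0, 0, 0, 0.023, 0, 0, 0, 0, 0, 0.028, 0, 0, 0]}}

```text
time: 9.9
eef_pos: [0.4768, -0.2995, 0.0616]
tcp_rot: [1.0, 0.001, 0.002, 0.004]
contact_force: [-2.2, -4.5, 6.1]
opening: 0.001
finger_force: 3.5
```

Emit:
{"name": "carry_out", "arguments": {"deltas": [0, 0.001, 0.005, 0, 0, 0, 0, 0.001, 0.009, 0, 0, 0, 0, 0.001, 0.012, 0, 0, 0, 0, 0.001, 0.014, 0, 0, 0]}}

```text
time: 10.4
eef_pos: [0.4767, -0.2992, 0.0468]
tcp_rot: [1.0, 0.0, 0.002, 0.002]
contact_force: [-2.8, -2.2, 4.3]
opening: 0.001
finger_force: 2.8
```

Emit:
{"name": "carry_out", "arguments": {"deltas": [0, 0, 0.002, 0, 0, 0, 0, 0, 0.003, 0, 0, 0, 0, 0, 0.003, 0, 0, 0]}}

```text
time: 10.78
eef_pos: [0.4765, -0.2984, 0.0424]
tcp_rot: [1.0, -0.0, 0.002, 0.002]
contact_force: [2.0, -5.0, 5.1]
opening: -0.003
finger_force: 2.7
```

Emit:
{"name": "carry_out", "arguments": {"deltas": [0, 0, 0.001, 0, 0, 0, 0, 0, 0.002, 0, 0, 0, 0, 0, 0.002, 0, 0, 0]}}

```text
time: 11.15
eef_pos: [0.4765, -0.2982, 0.0406]
tcp_rot: [1.0, -0.0, 0.001, 0.002]
contact_force: [0.6, -5.2, 5.8]
opening: 0.006
finger_force: 3.7
```

Emit:
{"name": "carry_out", "arguments": {"deltas": [0, 0, 0.001, 0, 0, 0, 0, 0, 0.002, 0, 0, 0, 0, 0, 0.002, 0, 0, 0]}}

```text
time: 11.52
eef_pos: [0.4767, -0.2983, 0.0401]
tcp_rot: [1.0, 0.0, 0.001, 0.001]
contact_force: [-2.9, -2.3, 13.6]
opening: -0.002
finger_force: 6.9
```

```bash
python3 - <<'E'
from h import *
im,d=ctrl.read_camera("side"); cv2.imwrite("pics/s4.png",cv2.resize(im[120:270,190:350],None,fx=4,fy=4,interpolation=2)[...,::-1])
print(ctrl.get_state()["contact_force"])
E
```

```text
[-2.85434596 -3.61664799 13.43720387]
```

View pics/s4.png

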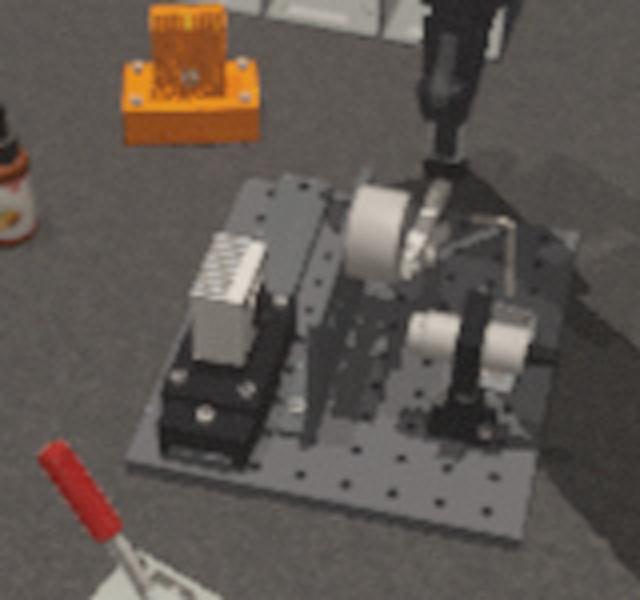

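The flap disc at (378,230) is raised clear of the aperture. The pad at (445,165) is hard on its stop: the force jumped to 13 N at z 40 mm. The head still rests against the stop block, so I'm handing in.

Emit:
{"name": "carry_out", "arguments": {"deltas": [0, 0, 0, 0, 0, 0, 0, 0, 0, 0, 0, 0, 0, 0, 0, 0, 0, 0]}}

```text
time: 11.95
eef_pos: [0.4767, -0.2983, 0.0402]
tcp_rot: [1.0, 0.0, 0.001, 0.001]
contact_force: [-3.3, -1.5, 13.8]
opening: 0.002
finger_force: 6.9
```

```bash
python3 -c "
from plant import ctrl
print(ctrl.get_state()['contact_force'],ctrl.sign_off())"
```

```text
the job is handed in; nothing more can be done
[-3.28341049 -1.54442703 13.76357276] None
```

The job is handed in at 12 s: I pushed the meter head against the stop block first, then pressed the lever fully down, and I'm still holding it there with about 14 N, so the flap is raised off the aperture.

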